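Roll the large turned ball up to the gutter's stop and bar its way back

ROBOT

A 6-joint arm with a two-finger parallel gripper is mounted at the origin on the work surface. World frame = base frame: x ahead of the robot, y to its left, z up, the work surface at z = 0. Lengths are in m, angles in rad, forces in N, time in s.
With the tool pointing down it reaches from about 0.425 to 0.95 m from the base axis. Payload 3.5 kg.
Tool frame: the origin (TCP) lies at the very end of the fingers, on their centre line; the grasp point (between the pads) lies 19 mm behind it; z points along the fingers, y is the line along which they close (so a half turn about z gives the same grasp; the last joint's range is limited). The gripper opens to 85 mm and grips with 20 to 120 N. Pads are 22 mm wide; open, the fingers measure 114 mm over their backs; the gripper's body (76 mm by 85 mm) begins 54 mm behind the grasp point. The pads swing forward as they close: fully open they stand 13 mm farther back than shut.
Start: joints at [-1.403, 0.286, 1.577, -0, 1.279, -0.15], TCP at [0.211, -0.641, 0.231] pointing down, gripper open.
Joint ranges: [-2.77, 2.77], [-0.9, 2.22], [0.21, 2.48], [-1.53, 4.67], [0.24, 2.81], [-2.84, 2.84]. Speed limits (rad/s): [2.79, 2.79, 3.14, 3.14, 3.14, 3.14].

INTERFACE

Orientations are given as a unit quaternion [x, y, z, w].
In Python, from plant import ctrl gives the robot as it stands.
- The arm moves only by the tool carry_out, never from a script. Its argument "deltas" is one flat list of numbers, 6 for each row, row after row: the shift along the tool's x, y, z in m, then the turn, a rotation vector about the tool's x, y, z in rad. A call has 1 to 5 rows; each row is the pose to reach, as a shift and turn from the pose commanded when the call began, along the tool's axes at that moment; what a row does not reach only later rows make up. A row lasts 1/8 s, in which the tool goes at most 62.5 mm and 10.7 degrees, less where a joint would pass 70% of its speed; a pose out of reach is approached as far as the arm can. A call with a gripper value outside its range is refused whole. "grip" is the opening in per cent of the stroke, from 0 (shut) to 100 (fully open), set as the call begins (left out, the last holds). The fingers move at their own pace and stop on an object; "grip_force" is the grip in N (left out, the last holds). Time passes only in rows, so rows that repeat a pose let the fingers close. It gives the time, the measured TCP pose, the force, the opening and the grip force at its end, in the units of the state.
- ctrl.get_state(): the state, without advancing time (a new reading comes with each control period).
- ctrl.read_camera(name): name is "side" or "top" or "wrist"; returns (picture, depth): 384x512x3 uint8, red, green, blue; 384x512 float32, m along the optical axis (not along the pixel's ray), 0 where there is no reading.
- ctrl.camera_model(name): a dict with "intrinsics" (3x3 intrinsics, pixels), "extrinsics" (4x4, takes a point from world to camera coordinates); the wrist camera has in their place "hand_eye" (4x4, takes a point from camera to tool coordinates, whose origin is the TCP and whose axes are the flange's). Camera axes: x right, y down, z forward; pixel columns grow to the right and rows downward; lengths in m; the calibration is good to about 2 mm. A picture is of the moment at which its call begins: read the wrist's pose just before it. camera_model takes no time and is no camera call.
- ctrl.sign_off(): hands the job in; it is judged then, once.
Trained networks look in the newest picture that a camera, given by its name, has taken for a name from the list of things; names that differ only in an ending like _2 or _b are one class to them, and where a whole thing is asked for, a point or a joint stands for the part that bears it (a point fixed in the world has none). Each returns a list of dicts, best first, with "score" (0 to 1); they miss things now and then, are a little off and sometimes report something else, mostly with a low value. They report only what shows in the picture. A call takes as long as a camera call. They do not tell look-alikes from the thing itself.
- ctrl.find_in(camera, query): "uv" ([column, row] in pixels, amid what is visible of it).
The state is a dict: "time": time; "qpos": joint angles; "dq": joint speeds; "joint_efforts": joint torques, N m; "eef_pos": TCP position; "tcp_rot": TCP orientation; "contact_force": force on the tool from outside, world axes, zero at the start; "wrist_torque": the same for the moment, N m; "opening": opening from 0.0 (shut) to 1.0 (fully open); "finger_force": force on a finger pad.
Only numpy, scipy, OpenCV 4.12 (cv2) and the standard library are available. Lean on these libraries where they do the work, as an engineer would, in place of code of your own. Each camera call takes 0.05 s, during which the arm holds its last target. There are 200 camera calls.

TASK

Two turned wooden balls wait at the low ends of the two sloping gutters. With the fingertips, gently push the large ball up its gutter, over the crest, until it rests against the stop block at the top; then push that gutter's keeper bar all the way across behind it so that it cannot roll back. Do not pick up or pinch the ball, and leave the small ball, the other keeper and everything else on the bench alone.

Things in the scene. Friction and masses are not known exactly. Their poses are not given: they have to be found in the camera images.
- rack: Fixed plywood rack, base 340 x 190 x 12 mm, with two parallel V-shaped steel gutters 60 mm wide. Origin on the table under the rack; x uphill along the gutters, y to the left looking uphill, z up. Centre lines at y +38 (near gutter, closer to the robot) and -38 mm (far gutter). Plywood cheeks along them (y 0 and +-71) stand at most 16 mm above the gutter's bottom line.
- foot_near (a point): Bottom line of the V of the near gutter at its low end (rack frame x -150, y +38, z 30 mm). From here it rises straight at 7 degrees to the crest. A foot bar, 8 mm thick, stands just downhill of this point; its top is 18 mm above it, so fingertips can reach in over it behind a ball.
- foot_far (a point): Bottom line of the V of the far gutter at its low end (rack frame x -150, y -38, z 30 mm). From here it rises straight at 7 degrees to the crest. A foot bar, 8 mm thick, stands just downhill of this point; its top is 18 mm above it, so fingertips can reach in over it behind a ball.
- crest_near (a point): Crest of the near gutter's bottom line (rack frame x 70, y +38, z 57 mm). Beyond it the gutter falls at 10 degrees to the upper stop block, face at x 132, top at z 106 mm. A ball whose centre is past the crest rolls by itself to the stop; short of it, it rolls back when let go. The large ball's centre runs 34 mm above the bottom line.
- crest_far (a point): Crest of the far gutter's bottom line (rack frame x 70, y -38, z 57 mm). Beyond it the gutter falls at 10 degrees to the upper stop block, face at x 132, top at z 106 mm. A ball whose centre is past the crest rolls by itself to the stop; short of it, it rolls back when let go. The large ball's centre runs 34 mm above the bottom line.
- big_ball_center (a point): Centre of the large plain wooden ball, 64 mm in diameter, about 0.1 kg, waxed and slippery. It starts in either gutter, against the foot bar (centre at about x -120 in the rack's frame, 68 mm above the table).
- small_ball_center (a point): Centre of the small plain wooden ball, 44 mm in diameter, at the low end of the other gutter (centre at about x -130 in the rack's frame). To be left alone.
- seat_near (a point): Where the centre of the large ball lies when it rests against the upper stop of the near gutter: x 100, y +38, z 86 mm in the rack's frame.
- seat_far (a point): Where the centre of the large ball lies when it rests against the upper stop of the far gutter: x 100, y -38, z 86 mm in the rack's frame.
- keeper_near (a joint): Swing angle (rad) of the near gutter's keeper, a level bar. 0: points downhill beside the gutter; negative: swung outward, away from it; grows as it swings in over the gutter (anticlockwise from above); 1.57, its end stop: square across the gutter, 15 mm clear of a ball seated at the stop. Starts open (-0.4 to 0.05), stays where it is left; about 0.5 N at the knob moves it.
- keeper_far (a joint): Swing angle (rad) of the far gutter's keeper, a level bar. 0: points downhill beside the gutter; negative: swung outward, away from it; grows as it swings in over the gutter (clockwise from above); 1.57, its end stop: square across the gutter, 15 mm clear of a ball seated at the stop. Starts open (-0.4 to 0.05), stays where it is left; about 0.5 N at the knob moves it.
- pin_near (a point): Upright pivot pin of the near gutter's keeper, at x 46, y +84 mm in the rack's frame, 80 mm above the table: the underside of the keeper, a flat dark steel bar 74 x 11 x 10 mm.
- pin_far (a point): Upright pivot pin of the far gutter's keeper, at x 46, y -84 mm in the rack's frame, 80 mm above the table: the underside of the keeper, a flat dark steel bar 74 x 11 x 10 mm.
- knob_near (a point): Centre of the upright dark wooden knob (14 mm diameter, 24 mm tall, from 89 to 113 mm above the table) near the free end of the near gutter's keeper bar, 60 mm from the bar's pivot pin.
- knob_far (a point): Centre of the upright dark wooden knob (14 mm diameter, 24 mm tall, from 89 to 113 mm above the table) near the free end of the far gutter's keeper bar, 60 mm from the bar's pivot pin.
- finial: Bystander: standing turned finial, dark wood, 42 mm diameter, 82 mm tall, beyond the low end of the rack. Origin under its centre.
- wax_tin: Bystander: wax tin, 64 mm diameter, 48 mm tall, beside the rack's lower half on the robot's side. Origin under its centre.
- sanding_block: Bystander: cork sanding block 100 x 60 x 35 mm, beside the rack's lower half on the far side. Origin under its centre.
- tape_roll: Bystander: roll of paper tape lying flat, 84 mm diameter, 25 mm high, beside the rack's upper end on the robot's side. Origin under its centre.
- gouge: Bystander: turning gouge lying on the bench past the upper end of the rack, about 330 mm long, 26 mm high, wooden handle, steel blade. Origin under it, its x along the blade.
- blank: Bystander: standing block of dark wood 52 x 52 x 85 mm beyond the upper end of the rack. Origin under its centre.
- mallet: Bystander: hammer lying on the bench off the low end of the rack. Origin under it.
- big_ball: The large ball itself (its origin is a point on its surface that turns with it: use the centre point for its place).
Mind the look-alikes: they are no part of the job. Leave any red look-alike of the big_ball alone.

How it is judged:
By the outcome, as a careful person would: the job done as asked, in the order asked, and still so for the second after the job is handed in, with the robot touching nothing.
It also fails if it takes over 64 s, if anything falls off the work surface, if the arm or the gripper's body presses on something with over 40 N, if the wrist force passes 120 N, or if a joint passes its speed limit or range.

## Working session

There is one attempt and no reset: what is moved stays moved. The work goes in short steps, Python scripts to look and compute and a tool call to move; the robot and the scene stay as the last step left them, time stands still between calls to the robot, and variables do not carry over. Pictures are saved under pics/ and viewed, at most 10 in all, crops included, and the job is handed in when it is done.

Besides the shell and the picture viewer there is one more tool, called after "Emit:" in YAML: its name, and indented under it one key for each argument. carry_out: Moves the arm, as the interface text tells. Its arguments: {"type":"object","properties":{"deltas":{"type":"array"},"grip":{"type":"number"},"grip_force":{"type":"number"}},"required":["deltas"]}

```bash
mkdir -p pics; cat > h.py <<'E'
import numpy as np, cv2
from plant import ctrl
def snap(c,fn=None):
    im,d=ctrl.read_camera(c)
    if fn: cv2.imwrite('pics/'+fn,im[:,:,::-1])
    return im,d
def w(c,u,v,d,z=None):
    m=ctrl.camera_model(c);K=np.array(m['intrinsics']);E=np.linalg.inv(np.array(m['extrinsics']))
    r=np.linalg.inv(K)@[u,v,1]
    if z is None: p=r*d
    else:
        o=E[:3,3];k=E[:3,:3]@r;p=r*((z-o[2])/k[2])
    return (E@[*p,1])[:3]
def proj(c,P):
    m=ctrl.camera_model(c);p=np.array(m['extrinsics'])@[*P,1];q=np.array(m['intrinsics'])@p[:3];return q[:2]/q[2]
E
python3 - <<'E'
from h import *
np.set_printoptions(precision=3,suppress=True)
D={}
for c in('top','side'):
    im,d=snap(c,c+'0.png')
    for n in['rack','big_ball','small_ball_center','knob_near','knob_far','foot_near','foot_far','crest_near','crest_far','pin_near','pin_far','wax_tin','sanding_block','finial']:
        for r in ctrl.find_in(c,n)[:3]:
            u,v=r['uv'];dd=float(d[int(v),int(u)]);print(c,n,round(r['score'],2),np.round([u,v]),w(c,u,v,dd))
s=ctrl.get_state();print(s['time'],s['eef_pos'],s['tcp_rot'],s['opening'])
E
```

```text
top rack 0.92 [263. 196.] [ 0.562 -0.043  0.067]
top big_ball 0.84 [311. 199.] [ 0.549 -0.168  0.094]
top big_ball 0.61 [361. 204.] [ 0.532 -0.303  0.062]
top big_ball 0.6 [314. 282.] [ 0.332 -0.171  0.064]
top small_ball_center 0.73 [308. 172.] [ 0.62  -0.164  0.077]
top knob_far 0.58 [254. 159.] [ 0.656 -0.023  0.092]
top knob_far 0.54 [191. 213.] [0.522 0.144 0.086]
top foot_near 0.82 [262. 194.] [ 0.567 -0.042  0.065]
top foot_far 0.69 [263. 195.] [ 0.564 -0.045  0.063]
top crest_near 0.7 [260. 194.] [ 0.568 -0.038  0.062]
top crest_near 0.28 [315. 197.] [ 0.553 -0.177  0.097]
top crest_far 0.59 [262. 193.] [ 0.573 -0.041  0.014]
top pin_near 0.81 [262. 194.] [ 0.567 -0.042  0.061]
top pin_far 0.77 [264. 193.] [ 0.57  -0.047  0.063]
top wax_tin 0.94 [311. 248.] [ 0.42  -0.17   0.051]
top wax_tin 0.68 [262. 194.] [ 0.567 -0.041  0.063]
top sanding_block 0.83 [297. 133.] [ 0.734 -0.143  0.035]
top sanding_block 0.66 [314. 198.] [ 0.552 -0.173  0.097]
top finial 0.74 [352. 176.] [ 0.609 -0.285  0.054]
top finial 0.68 [262. 194.] [ 0.567 -0.04   0.063]
side rack 0.6 [259. 214.] [ 0.5
[... 437 characters left out ...]
87. 184.] [ 0.649 -0.019  0.09 ]
side foot_near 0.75 [256. 210.] [ 0.554 -0.062  0.051]
side foot_far 0.7 [322. 228.] [ 0.718 -0.144  0.033]
side crest_near 0.78 [262. 211.] [ 0.566 -0.078  0.061]
side crest_near 0.59 [260. 243.] [ 0.541 -0.193  0.093]
side crest_far 0.81 [259. 214.] [ 0.557 -0.079  0.055]
side crest_far 0.4 [214. 143.] [0.467 0.253 0.025]
side pin_near 0.92 [258. 210.] [ 0.557 -0.065  0.054]
side pin_far 0.83 [259. 212.] [ 0.557 -0.077  0.058]
side wax_tin 0.56 [212. 258.] [ 0.419 -0.187  0.049]
side sanding_block 0.88 [324. 228.] [ 0.723 -0.143  0.034]
side finial 0.82 [301. 293.] [ 0.614 -0.315  0.046]
1.5 [ 0.211 -0.641  0.231] [0.987 0.158 0.    0.   ] 1.003416783628184
```

View pics/top0.png

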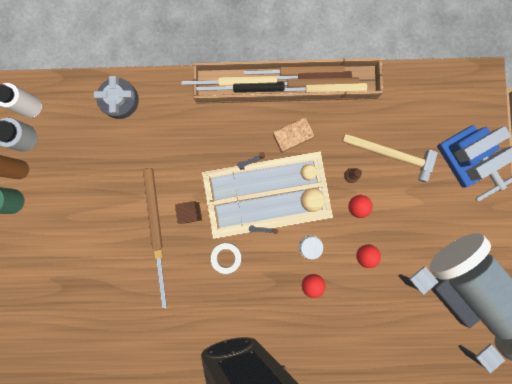

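View pics/side0.png

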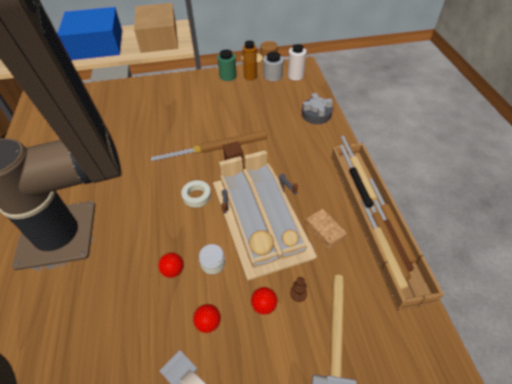

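Big ball is in the near gutter (top view (313,200)), uphill is image-left (+y world); the small ball is at (309,172), the near keeper at (250–277,230), and the red look-alikes are below and right of the rack. I'll fit the rack pose next.

```bash
cat >> h.py <<'E'
def cloud(c):
    im,d=ctrl.read_camera(c);m=ctrl.camera_model(c);K=np.array(m['intrinsics']);E=np.linalg.inv(np.array(m['extrinsics']))
    v,u=np.indices(d.shape);r=np.stack([u,v,np.ones_like(u)],-1)@np.linalg.inv(K).T*d[...,None]
    return im,r@E[:3,:3].T+E[:3,3],d
E
python3 - <<'E'
from h import *
from scipy.optimize import least_squares
np.set_printoptions(precision=4,suppress=True)
im,P,d=cloud('top')
m=((P[...,2]>.006)&(P[...,2]<.2)&(d>0)).astype(np.uint8)
n,l,st,ce=cv2.connectedComponentsWithStats(m,connectivity=4)
k=l[190,262];Q=P[l==k]
print(len(Q)); r=cv2.minAreaRect(Q[:,:2].astype(np.float32)); print(r)
for c in('top','side'):
    im,P,d=cloud(c)
    for g,R in(((.548,-.175),.032),((.622,-.17),.022)):
        # rough then sphere fit
        s=(np.hypot(P[...,0]-g[0],P[...,1]-g[1])<R*1.0)&(P[...,2]>(.06 if R>.03 else .06))&(P[...,2]<.12)
        A=P[s]; f=least_squares(lambda x:np.linalg.norm(A-x,axis=1)-R,[*g,.065],loss='soft_l1',f_scale=.002)
        print(c,R,len(A),f.x,np.abs(f.fun).mean())
    # dark pixels high: keeper
    s=(P[...,2]>.075)&(P[...,2]<.12)&(im.max(-1)<95)&(P[...,0]>.4)&(P[...,0]<.75)&(abs(P[...,1])<.12)
    n,l,st,ce=cv2.connectedComponentsWithStats(s.astype(np.uint8))
    for i in range(1,n):
        if st[i,4]>8:
            A=P[l==i];hi=A[A[:,2]>.1];print(c,st[i],A.mean(0),A.min(0),A.max(0),'knob',len(hi),hi.mean(0) if len(hi) else '')
E
```

```text
8351
((0.5677960515022278, -0.05531534552574158), (0.2096649557352066, 0.3400229811668396), 8.550148963928223)
top 0.032 448 [ 0.5486 -0.1742  0.0669] 0.0009623204425419174
top 0.022 190 [ 0.6247 -0.1678  0.0557] 0.001089868393543558
side 0.032 428 [ 0.5443 -0.176   0.0672] 0.0009050541195097746
side 0.022 187 [ 0.6204 -0.1694  0.0559] 0.0009610165723645834
side [280 175  17  19  96] [ 0.6483 -0.0195  0.0914] [ 0.6332 -0.0525  0.0789] [0.6659 0.0141 0.1107] knob 11 [ 0.6571 -0.0493  0.1056]
side [223 191   4  13  31] [ 0.4741 -0.0286  0.09  ] [ 0.4704 -0.0554  0.077 ] [ 0.479  -0.0117  0.0954] knob 0 
side [224 206   3   6  15] [ 0.4696 -0.0793  0.1002] [ 0.4663 -0.083   0.0914] [ 0.473  -0.0738  0.1116] knob 7 [ 0.469  -0.0804  0.1059]
```

```bash
python3 - <<'E'
from h import *
from scipy.optimize import least_squares
np.set_printoptions(precision=4,suppress=True)
for c in('top','side'):
    im,P,d=cloud(c)
    m=((P[...,2]>.006)&(P[...,2]<.2)&(d>0)).astype(np.uint8)
    n,l,st,ce=cv2.connectedComponentsWithStats(m,connectivity=4)
    k=l[190,262] if c=='top' else l[212,258]; Q=P[l==k]
    B=Q[(Q[:,2]<.018)]; r=cv2.minAreaRect(B[:,:2].astype(np.float32)); print(c,len(B),r)
    # gutter bottoms/cheek symmetric: max overlap of rectangle model 340x190 over all rack pts below z .06
    print(cv2.minAreaRect(Q[Q[:,2]<.07][:,:2].astype(np.float32)))
    # upper stop block: z .098-.112
    S=Q[(Q[:,2]>.1)&(Q[:,1]>.04)]; print('stop',len(S),cv2.minAreaRect(S[:,:2].astype(np.float32)))
E
python3 - <<'E'
import cv2
a=cv2.imread('pics/top0.png')[135:260,190:350];b=cv2.imread('pics/side0.png')[140:290,195:345]
import numpy as np
a=cv2.resize(a,(400,312),interpolation=2);b=cv2.resize(b,(400,400),interpolation=2);a=np.vstack([a,np.zeros((88,400,3),'uint8')])
cv2.imwrite('pics/c1.png',np.hstack([a,b]))
E
```

```text
top 1758 ((0.5689538717269897, -0.05485740303993225), (0.19005225598812103, 0.3405489921569824), 8.648592948913574)
((0.5689538717269897, -0.05485740303993225), (0.19005225598812103, 0.3405489921569824), 8.648592948913574)
stop 283 ((0.5463290810585022, 0.09213750064373016), (0.13894324004650116, 0.014314507134258747), 8.710291862487793)
side 1837 ((0.4710444211959839, 0.008554816246032715), (0.3867856562137604, 0.4996638000011444), 4.449932098388672)
((0.48059988021850586, 0.014023572206497192), (0.38811635971069336, 0.508979856967926), 6.7182488441467285)
stop 209 ((0.5424415469169617, 0.08900055289268494), (0.13991573452949524, 0.017702698707580566), 10.081108093261719)
```

View pics/c1.png

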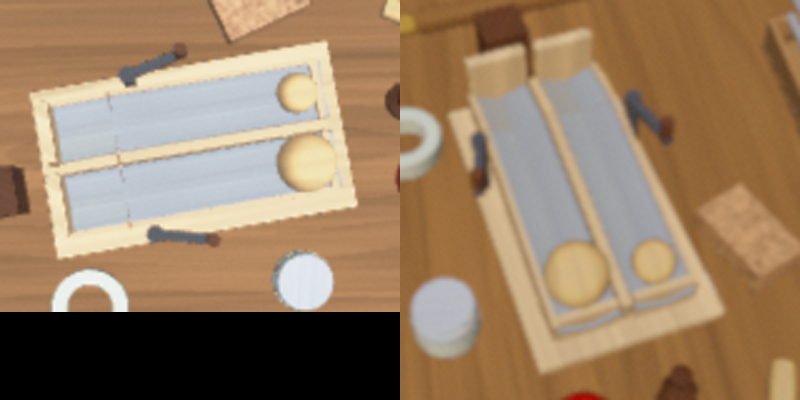

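```bash
cat >> h.py <<'E'
from scipy.spatial.transform import Rotation as R
np.set_printoptions(precision=4,suppress=True)
th=np.radians(98.65);U=np.array([np.cos(th),np.sin(th)]);L=np.array([-U[1],U[0]]);O=np.array([.567,-.0495])
def rk(x,y): return O+U*x/1000+L*y/1000
def inv(p): q=np.array(p[:2])-O; return np.array([q@U,q@L])*1000
def tgt(yaw): a=np.radians(yaw); return R.from_matrix(np.array([[np.cos(a),np.sin(a),0],[np.sin(a),-np.cos(a),0],[0,0,-1]]))
def plan(wps):
    "wps: rows x,y,z,yaw(deg, tool x heading); prints deltas"
    s=ctrl.get_state();p=np.array(s['eef_pos']);r=R.from_quat(s['tcp_rot']);out=[]
    for x,y,z,yw in wps:
        out+=[*np.round(r.inv().apply(np.array([x,y,z])-p),4),*np.round((r.inv()*tgt(yw)).as_rotvec(),3)]
    return [float(v) for v in out]
def st():
    s=ctrl.get_state();m=R.from_quat(s['tcp_rot']).as_matrix();print('t',round(s['time'],2),'tcp',np.array(s['eef_pos']),'rack',inv(s['eef_pos']),'yaw',np.degrees(np.arctan2(m[1,0],m[0,0])),'F',np.array(s['contact_force']),'op',s['opening'])
E
python3 - <<'E'
from h import *
st();a=np.array([.211,-.641,.231,18.2]);b=np.array([*rk(-178,38),.16,98.65]);print(b)
print(plan([a+(b-a)*k/10 for k in range(1,6)]))
E
```

```text
t 1.75 tcp [ 0.2109 -0.6412  0.2313] rack [-531.3753  440.985 ] yaw 18.21087800731028 F [0.6312 0.764  0.582 ] op 0.9999798613018575
[ 0.5562 -0.2312  0.16   98.65  ]
[0.0457, -0.0283, 0.0074, -0.0, -0.0, -0.14, 0.0913, -0.0564, 0.0145, -0.0, -0.0, -0.281, 0.1369, -0.0845, 0.0216, -0.0, -0.0, -0.421, 0.1825, -0.1127, 0.0287, -0.0, -0.0, -0.561, 0.2281, -0.1408, 0.0358, -0.0, -0.0, -0.702]
```

Emit:
carry_out:
  deltas: [0.0457,-0.0283,0.007,0,0,-0.14,0.0913,-0.0564,0.0145,0,0,-0.281,0.1369,-0.0845,0.0216,0,0,-0.421,0.1825,-0.1127,0.0287,0,0,-0.561,0.2281,-0.1408,0.0358,0,0,-0.702]
  grip: 0

```text
time: 2.38
eef_pos: [0.3846, -0.4348, 0.1956]
tcp_rot: [0.872, 0.49, 0.0, 0.0]
contact_force: [1.1, -0.2, -0.4]
opening: -0.0
finger_force: 0.0
```

```bash
python3 - <<'E'
from h import *
st();s=ctrl.get_state();a=np.array([*s['eef_pos'],58.4]);b=np.array([*rk(-178,38),.16,98.65]);
print(plan([a+(b-a)*k/5 for k in range(1,6)]))
E
```

```text
t 2.38 tcp [ 0.3846 -0.4348  0.1956] rack [-353.4872  238.2756] yaw 58.68161987754831 F [ 1.1048 -0.2499 -0.3719] op -0.00029920384023105287
[0.0526, 0.0081, 0.0071, 0.001, 0.0, -0.136, 0.1053, 0.0163, 0.0142, 0.001, 0.0, -0.276, 0.1579, 0.0244, 0.0213, 0.001, 0.0, -0.417, 0.2105, 0.0326, 0.0284, 0.001, 0.0, -0.557, 0.2632, 0.0407, 0.0355, 0.001, 0.0, -0.698]
```

Emit:
carry_out:
  deltas: [0.0526,0.0081,0.0071,0,0,-0.136,0.1053,0.0163,0.0142,0,0,-0.276,0.1579,0.0244,0.0213,0,0,-0.417,0.2105,0.0326,0.0284,0,0,-0.557,0.2632,0.0407,0.0355,0,0,-0.698]

```text
time: 3.0
eef_pos: [0.5572, -0.2319, 0.1601]
tcp_rot: [0.652, 0.759, 0.0, 0.0]
contact_force: [-0.1, -0.6, -0.7]
opening: 0.002
finger_force: 0.0
```

```bash
python3 - <<'E'
from h import *
from scipy.optimize import least_squares
st();s=ctrl.get_state();im,d=snap('wrist','w1.png')
m=ctrl.camera_model('wrist');K=np.array(m['intrinsics']);H=np.array(m['hand_eye']);T=np.eye(4);T[:3,:3]=R.from_quat(s['tcp_rot']).as_matrix();T[:3,3]=s['eef_pos'];T=T@H
v,u=np.indices(d.shape);P=(np.stack([u,v,np.ones_like(u)],-1)@np.linalg.inv(K).T*d[...,None])@T[:3,:3].T+T[:3,3]
q=P[...,:2]-O;x=q@U;y=q@L
for g,r in(((-.12,.038),.032),((-.13,-.038),.022)):
    sel=(np.hypot(x-g[0],y-g[1])<r)&(P[...,2]>.055)&(P[...,2]<.105)&(d>0);A=P[sel]
    if len(A)>30:
        f=least_squares(lambda c:np.linalg.norm(A-c,axis=1)-r,[*rk(g[0]*1e3,g[1]*1e3),.067],loss='soft_l1',f_scale=.001);print(r,len(A),f.x,inv(f.x),np.abs(f.fun).mean())
np.save('w1.npy',np.stack([x*1e3,y*1e3,P[...,2]*1e3],-1))
E
```

```text
t 3.0 tcp [ 0.5572 -0.2319  0.1601] rack [-178.813    37.1163] yaw 98.68707356347971 F [-0.1282 -0.5591 -0.7327] op 0.002447272732954365
0.032 5220 [ 0.5468 -0.1751  0.0662] [-121.1254   38.8534] 0.0003747038693692864
0.022 1933 [ 0.6227 -0.1684  0.055 ] [-125.934  -37.21 ] 0.0004184089427015341
```

View pics/w1.png

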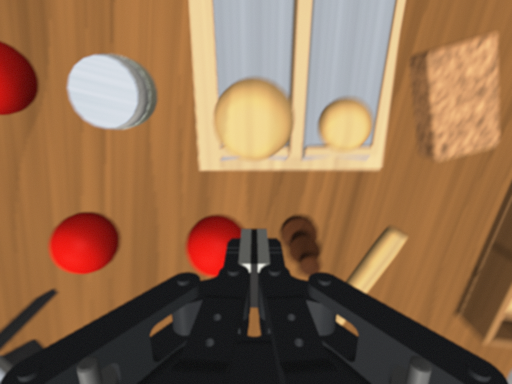

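```bash
cat >> h.py <<'E'
def bz(x): return .030+.034+(x+150)*.1228/1000 if x<70 else .091-(x-70)*.176/1000
def push(xs,y=38.5,dz=-.006):
    "xs: TCP rack x; ball centre is 43 ahead"
    return plan([[*rk(x,y),bz(x+43)+dz,98.65] for x in xs])
E
python3 - <<'E'
from h import *
print(plan([[*rk(-182,38.5),z,98.65] for z in(.125,.085,.063)]+[[*rk(x,38.5),.062,98.65] for x in(-174,-168)]))
E
```

```text
[-0.008, -0.0048, 0.034, 0.003, -0.004, 0.008, -0.0081, -0.0049, 0.074, 0.003, -0.004, 0.008, -0.0082, -0.005, 0.096, 0.003, -0.004, 0.008, -0.0002, -0.0049, 0.097, 0.003, -0.004, 0.008, 0.0058, -0.0049, 0.0971, 0.003, -0.004, 0.008]
```

```bash
python3 - <<'E'
from h import *
st();print(ctrl.get_state()['dq'])
E
```

```text
t 3.05 tcp [ 0.5598 -0.2267  0.159 ] rack [-174.0892   33.812 ] yaw 99.08707693758562 F [ 0.4969  3.9945 -0.2449] op -0.00226214685391647
[-0.0642 -0.0245  0.0375 -0.0468  0.0316  0.0711]
```

```bash
cat >> h.py <<'E'
import json
def cmd():
    p=np.array([.211,-.641,.231]);r=tgt(18.2)
    for dl in json.load(open('cmds.json')):
        p=p+r.apply(dl[:3]);r=r*R.from_rotvec(dl[3:])
    return p,r
def add(dl):
    c=json.load(open('cmds.json'));c.append(dl);json.dump(c,open('cmds.json','w'))
def plan(wps):
    p,r=cmd();out=[];print('cmd',p,inv(p))
    for x,y,z,yw in wps:
        dl=[*np.round(r.inv().apply(np.array([x,y,z])-p),4),*np.round((r.inv()*tgt(yw)).as_rotvec(),3)];out+=dl
    add([float(v) for v in dl]) # assumes it is executed as printed
    return [float(v)+0 for v in out]
json.dump if 0 else None
E
echo '[[0.2281,-0.1408,0.0358,0,0,-0.702],[0.2632,0.0407,0.0355,0,0,-0.698]]' > cmds.json
python3 - <<'E'
from h import *
print(plan([[*rk(-182,38.5),z,98.65] for z in(.13,.09,.065)]+[[*rk(-182,38.5),.062,98.65]]*2))
E
```

```text
cmd [ 0.5562 -0.2331  0.1597] [-179.8764   38.2748]
[-0.0021, -0.0002, 0.0297, 0.0, 0.0, -0.004, -0.0021, -0.0002, 0.0697, 0.0, 0.0, -0.004, -0.0021, -0.0002, 0.0947, 0.0, 0.0, -0.004, -0.0021, -0.0002, 0.0977, 0.0, 0.0, -0.004, -0.0021, -0.0002, 0.0977, 0.0, 0.0, -0.004]
```

Emit:
carry_out:
  deltas: [-0.0021,-0.0002,0.0297,0,0,-0.004,-0.0021,-0.0002,0.0697,0,0,-0.004,-0.0021,-0.0002,0.0947,0,0,-0.004,-0.0021,-0.0002,0.0977,0,0,-0.004,-0.0021,-0.0002,0.0977,0,0,-0.004]

```text
time: 3.68
eef_pos: [0.5567, -0.2357, 0.0632]
tcp_rot: [0.652, 0.758, 0.0, 0.001]
contact_force: [0.4, -0.9, -0.1]
opening: 0.002
finger_force: 0.0
```

```bash
python3 - <<'E'
from h import *
st()
print(push([-176,-170,-165,-160,-154]))
E
```

```text
t 3.67 tcp [ 0.5567 -0.2357  0.0632] rack [-182.5349   38.1582] yaw 98.64875504814326 F [ 0.4346 -0.9123 -0.0748] op 0.0017675023688043532
cmd [ 0.5563 -0.2352  0.062 ] [-181.9756   38.4835]
[0.006, 0.0, 0.0019, 0.0, 0.0, 0.0, 0.012, 0.0, 0.0012, 0.0, 0.0, 0.0, 0.017, 0.0, 0.0006, 0.0, 0.0, 0.0, 0.022, 0.0, -0.0001, 0.0, 0.0, 0.0, 0.028, 0.0, -0.0008, 0.0, 0.0, 0.0]
```

Emit:
carry_out:
  deltas: [0.006,0,0.0019,0,0,0,0.012,0,0.0012,0,0,0,0.017,0,0.0006,0,0,0,0.022,0,-0.0001,0,0,0,0.028,0,-0.0008,0,0,0]

```text
time: 4.3
eef_pos: [0.5521, -0.2075, 0.0635]
tcp_rot: [0.652, 0.758, -0.0, 0.0]
contact_force: [0.7, -0.8, 0.0]
opening: -0.002
finger_force: 0.3
```

```bash
python3 - <<'E'
from h import *
st()
im,P,d=cloud('side');q=P[...,:2]-O;x=q@U;y=q@L
s=(abs(y-.038)<.02)&(P[...,2]>.085)&(P[...,2]<.11)&(x<.1)&(im[...,0]>150)&(im[...,0].astype(int)-im[...,2]>40);print(s.sum(),x[s].mean(),P[...,2][s].max())
print(push([-147,-139,-131,-123,-115]))
E
```

```text
t 4.3 tcp [ 0.5521 -0.2075  0.0635] rack [-153.9227   38.4594] yaw 98.65560691217624 F [ 0.6929 -0.7855  0.0009] op -0.0016092068619426197<stdin>:4: RuntimeWarning: Mean of empty slice.
  ret = ret.dtype.type(ret / rcount)
Traceback (most recent call last):
ValueError: zero-size array to reduction operation maximum which has no identity
```

```bash
cat >> h.py <<'E'
from scipy.optimize import least_squares
def wcloud():
    s=ctrl.get_state();im,d=ctrl.read_camera('wrist');m=ctrl.camera_model('wrist');K=np.array(m['intrinsics']);T=np.eye(4);T[:3,:3]=R.from_quat(s['tcp_rot']).as_matrix();T[:3,3]=s['eef_pos'];T=T@np.array(m['hand_eye'])
    v,u=np.indices(d.shape);P=(np.stack([u,v,np.ones_like(u)],-1)@np.linalg.inv(K).T*d[...,None])@T[:3,:3].T+T[:3,3]
    return im,P,d
def ball(x0,c='wrist'):
    im,P,d=wcloud() if c=='wrist' else cloud(c)
    q=P[...,:2]-O;x=q@U*1e3;y=q@L*1e3;z0=bz(x0)
    sel=(np.hypot(x-x0,y-38)<34)&(P[...,2]>z0-.01)&(P[...,2]<z0+.036)&(im[...,0].astype(int)-im[...,2]>30)&(d>0);A=P[sel]
    if len(A)<40: print('ball: few',len(A));return
    f=least_squares(lambda c:np.linalg.norm(A-c,axis=1)-.032,[*rk(x0,38),z0],loss='soft_l1',f_scale=.001);print('ball',c,len(A),inv(f.x),f.x[2],'expect z',bz(inv(f.x)[0]),np.abs(f.fun).mean())
E
python3 - <<'E'
from h import *
ball(-112)
print(push([-147,-139,-131,-123,-115]))
E
```

```text
ball wrist 13975 [-109.2013   38.7164] 0.06775749059339851 expect z 0.06901007921237859 0.00035538558748150333
cmd [ 0.5521 -0.2075  0.0628] [-153.9756   38.4802]
[0.007, 0.0, -0.0008, 0.0, 0.0, 0.0, 0.015, 0.0, -0.0018, 0.0, 0.0, 0.0, 0.023, 0.0, -0.0028, 0.0, 0.0, 0.0, 0.031, 0.0, -0.0038, 0.0, 0.0, 0.0, 0.039, 0.0, -0.0048, 0.0, 0.0, 0.0]
```

Emit:
carry_out:
  deltas: [0.007,0,-0.0008,0,0,0,0.015,0,-0.0018,0,0,0,0.023,0,-0.0028,0,0,0,0.031,0,-0.0038,0,0,0,0.039,0,-0.0048,0,0,0]

```text
time: 5.03
eef_pos: [0.546, -0.1685, 0.068]
tcp_rot: [0.652, 0.758, 0.0, -0.0]
contact_force: [0.4, -1.1, -0.2]
opening: 0.003
finger_force: 0.3
```

```bash
python3 - <<'E'
from h import *
st();ball(-70);print(push([-107,-99,-91,-83,-75]));print(push([-67,-59,-51,-43,-35]))
E
```

```text
t 5.03 tcp [ 0.546  -0.1685  0.068 ] rack [-114.4594   38.62  ] yaw 98.65846543673172 F [ 0.3619 -1.0501 -0.1799] op 0.003156774410977099
ball wrist 13955 [-71.4129  38.7579] 0.07229234957185124 expect z 0.07365049797849614 0.0003472150622597927
cmd [ 0.5463 -0.169   0.0676] [-114.9756   38.4756]
[0.008, 0.0, -0.001, 0.0, 0.0, 0.0, 0.016, 0.0, -0.0019, 0.0, 0.0, 0.0, 0.024, 0.0, -0.0029, 0.0, 0.0, 0.0, 0.032, 0.0, -0.0039, 0.0, 0.0, 0.0, 0.04, 0.0, -0.0049, 0.0, 0.0, 0.0]
cmd [ 0.5402 -0.1294  0.0725] [-74.9756  38.4709]
[0.008, 0.0, -0.001, 0.0, 0.0, 0.0, 0.016, 0.0, -0.002, 0.0, 0.0, 0.0, 0.024, 0.0, -0.0029, 0.0, 0.0, 0.0, 0.032, 0.0, -0.0039, 0.0, 0.0, 0.0, 0.04, 0.0, -0.0049, 0.0, 0.0, 0.0]
```

Emit:
carry_out:
  deltas: [0.008,0,-0.001,0,0,0,0.016,0,-0.0019,0,0,0,0.024,0,-0.0029,0,0,0,0.032,0,-0.0039,0,0,0,0.04,0,-0.0049,0,0,0]

```text
time: 5.7
eef_pos: [0.54, -0.129, 0.0729]
tcp_rot: [0.652, 0.758, 0.0, 0.0]
contact_force: [0.5, -0.9, 0.1]
opening: -0.002
finger_force: 0.3
```

Emit:
carry_out:
  deltas: [0.008,0,-0.001,0,0,0,0.016,0,-0.002,0,0,0,0.024,0,-0.0029,0,0,0,0.032,0,-0.0039,0,0,0,0.04,0,-0.0049,0,0,0]

```text
time: 6.32
eef_pos: [0.534, -0.0895, 0.0778]
tcp_rot: [0.652, 0.758, -0.0, -0.0]
contact_force: [-0.1, -1.0, 0.8]
opening: 0.0
finger_force: 0.3
```

```bash
python3 - <<'E'
from h import *
st();ball(10);print(push([-27,-19,-12,-5,2]));print(push([8,14,19,23,27]));print(push([30,33,35,37,37]))
E
```

```text
t 6.33 tcp [ 0.534  -0.0895  0.0778] rack [-34.559   38.6291] yaw 98.65054349784725 F [-0.0598 -1.0009  0.7536] op 0.0004399773129719551
ball wrist 13970 [ 8.5106 38.715 ] 0.08215082048444189 expect z 0.08346509650838299 0.0003455097896991404
cmd [ 0.5342 -0.0899  0.0774] [-34.9756  38.4662]
[0.008, 0.0, -0.001, 0.0, 0.0, 0.0, 0.016, 0.0, -0.002, 0.0, 0.0, 0.0, 0.023, 0.0, -0.0028, 0.0, 0.0, 0.0, 0.03, 0.0, -0.0037, 0.0, 0.0, 0.0, 0.037, 0.0, -0.0045, 0.0, 0.0, 0.0]
cmd [ 0.5287 -0.0533  0.0819] [ 2.0244 38.4619]
[0.006, 0.0, -0.0008, 0.0, 0.0, 0.0, 0.012, 0.0, -0.0015, 0.0, 0.0, 0.0, 0.017, 0.0, -0.0021, 0.0, 0.0, 0.0, 0.021, 0.0, -0.0026, 0.0, 0.0, 0.0, 0.025, 0.0, -0.0031, 0.0, 0.0, 0.0]
cmd [ 0.5249 -0.0286  0.085 ] [27.0244 38.4589]
[0.003, 0.0, 0.0005, 0.0, 0.0, 0.0, 0.006, 0.0, 0.0011, 0.0, 0.0, 0.0, 0.008, 0.0, 0.0014, 0.0, 0.0, 0.0, 0.01, 0.0, 0.0018, 0.0, 0.0, 0.0, 0.01, 0.0, 0.0018, 0.0, 0.0, 0.0]
```

Emit:
carry_out:
  deltas: [0.008,0,-0.001,0,0,0,0.016,0,-0.002,0,0,0,0.023,0,-0.0028,0,0,0,0.03,0,-0.0037,0,0,0,0.037,0,-0.0045,0,0,0]

```text
time: 7.0
eef_pos: [0.5285, -0.053, 0.0823]
tcp_rot: [0.652, 0.758, -0.0, 0.0]
contact_force: [-0.2, -0.6, 0.5]
opening: 0.0
finger_force: 0.3
```

Emit:
carry_out:
  deltas: [0.006,0,-0.0008,0,0,0,0.012,0,-0.0015,0,0,0,0.017,0,-0.0021,0,0,0,0.021,0,-0.0026,0,0,0,0.025,0,-0.0031,0,0,0]

```text
time: 7.62
eef_pos: [0.5247, -0.0285, 0.0854]
tcp_rot: [0.652, 0.758, 0.0, 0.0]
contact_force: [-0.3, -0.5, 0.4]
opening: -0.001
finger_force: 0.2
```

Emit:
carry_out:
  deltas: [0.003,0,0.0005,0,0,0,0.006,0,0.0011,0,0,0,0.008,0,0.0014,0,0,0,0.01,0,0.0018,0,0,0,0.01,0,0.0018,0,0,0]

```text
time: 8.25
eef_pos: [0.5232, -0.0187, 0.0835]
tcp_rot: [0.652, 0.758, -0.0, -0.0]
contact_force: [0.1, 0.9, 0.3]
opening: -0.007
finger_force: 0.0
```

```bash
python3 - <<'E'
from h import *
st();ball(90);ball(95);snap('wrist','w2.png')
# keeper in world from wrist: dark high points
im,P,d=wcloud();q=P[...,:2]-O;x=q@U*1e3;y=q@L*1e3;z=P[...,2]*1e3
s=(z>76)&(z<118)&(d>0)&(y>60)&(y<125)&(x>-60)&(x<80);print(s.sum())
for a,b in((76,93),(105,118)):
    t=s&(z>a)&(z<b)
    if t.sum(): print(a,t.sum(),x[t].mean(),y[t].mean(),[x[t].min(),x[t].max(),y[t].min(),y[t].max()])
E
```

```text
t 8.25 tcp [ 0.5232 -0.0187  0.0835] rack [37.0413 38.6658] yaw 98.66063208345639 F [0.0676 0.8968 0.2898] op -0.0069078890975843065
ball wrist 12487 [103.8974  38.6778] 0.08510116707418829 expect z 0.08503405562028399 0.0003718990926617161
ball wrist 14162 [103.8554  38.6861] 0.08510824553920263 expect z 0.08504145198706574 0.0003699288029872411
2208
76 2180 40.93057801521736 86.63764677724222 [np.float64(-10.135065533397087), np.float64(59.29261802400613), np.float64(75.46224530123979), np.float64(101.66190273893136)]
```

View pics/w2.png

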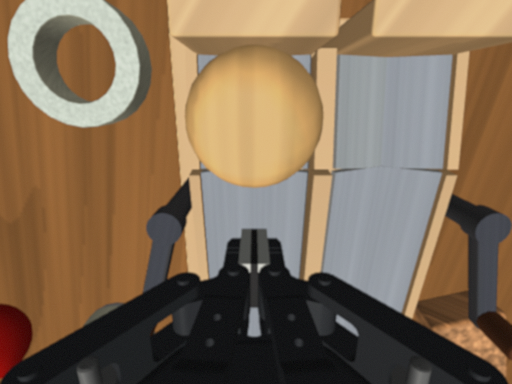

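```bash
python3 - <<'E'
from h import *
w=[[*rk(27,38.5),.085,98.65],[*rk(20,38.5),.135,98.65],[*rk(10,38.5),.18,98.65]]
for k in range(1,11): w.append([*rk(10-k,38.5+12*k),.18,98.65-10*k])
print(plan(w[:5]));print(plan(w[5:10]));print(plan(w[10:]+[w[-1]]))
E
```

```text
cmd [ 0.5234 -0.0187  0.0832] [37.0244 38.4577]
[-0.01, 0.0, -0.0018, 0.0, 0.0, 0.0, -0.017, 0.0, -0.0518, 0.0, 0.0, 0.0, -0.027, 0.0, -0.0968, 0.0, 0.0, 0.0, -0.028, -0.012, -0.0968, 0.0, 0.0, 0.174, -0.029, -0.024, -0.0968, 0.0, 0.0, 0.349]
cmd [ 0.504 -0.051  0.18 ] [ 8.0272 62.4611]
[-0.0051, -0.011, 0.0, 0.0, 0.0, 0.174, -0.0101, -0.0219, 0.0, 0.0, 0.0, 0.349, -0.0152, -0.0328, 0.0, 0.0, 0.0, 0.524, -0.0202, -0.0438, 0.0, 0.0, 0.0, 0.698, -0.0253, -0.0547, 0.0, 0.0, 0.0, 0.873]
cmd [ 0.4454 -0.065   0.18  ] [  2.9646 122.5157]
[-0.0116, -0.0032, 0.0, 0.0, 0.0, 0.174, -0.0232, -0.0063, 0.0, 0.0, 0.0, 0.349, -0.0348, -0.0095, 0.0, 0.0, 0.0, 0.523, -0.0348, -0.0095, 0.0, 0.0, 0.0, 0.523]
```

Emit:
carry_out:
  deltas: [-0.01,0,-0.0018,0,0,0,-0.017,0,-0.0518,0,0,0,-0.027,0,-0.0968,0,0,0,-0.028,-0.012,-0.0968,0,0,0.174,-0.029,-0.024,-0.0968,0,0,0.349]

```text
time: 9.07
eef_pos: [0.5043, -0.0521, 0.1816]
tcp_rot: [0.776, 0.631, 0.001, 0.001]
contact_force: [-0.8, 0.7, -1.0]
opening: -0.001
finger_force: 0.0
```

Emit:
carry_out:
  deltas: [-0.0051,-0.011,0,0,0,0.174,-0.0101,-0.0219,0,0,0,0.349,-0.0152,-0.0328,0,0,0,0.524,-0.0202,-0.0438,0,0,0,0.698,-0.0253,-0.0547,0,0,0,0.873]

```text
time: 9.7
eef_pos: [0.445, -0.0658, 0.1806]
tcp_rot: [0.97, 0.244, 0.0, 0.0]
contact_force: [0.4, 0.0, 0.8]
opening: 0.002
finger_force: 0.0
```

```bash
python3 - <<'E'
from h import *
c=json.load(open('cmds.json'))[:-1];json.dump(c,open('cmds.json','w'))
st();print(plan([[*rk(0,128),.18,18.65],[*rk(-4,134),.18,8.65],[*rk(-6,138),.18,0]]+[[*rk(-6,138),.18,-2]]*2))
E
```

```text
t 9.7 tcp [ 0.445  -0.0658  0.1806] rack [  2.2161 123.1013] yaw 28.280648077271827 F [0.3855 0.0057 0.7596] op 0.002110239055037485
cmd [ 0.4454 -0.065   0.18  ] [  2.9646 122.5157]
[-0.0062, 0.0009, 0.0, 0.0, 0.0, 0.174, -0.0132, 0.0026, 0.0, 0.0, 0.0, 0.349, -0.0176, 0.0031, 0.0, 0.0, 0.0, 0.5, -0.0176, 0.0031, 0.0, 0.0, 0.0, 0.535, -0.0176, 0.0031, 0.0, 0.0, 0.0, 0.535]
```

Emit:
carry_out:
  deltas: [-0.0062,0.0009,0,0,0,0.174,-0.0132,0.0026,0,0,0,0.349,-0.0176,0.0031,0,0,0,0.5,-0.0176,0.0031,0,0,0,0.535,-0.0176,0.0031,0,0,0,0.535]

```text
time: 10.32
eef_pos: [0.4315, -0.0765, 0.1805]
tcp_rot: [1.0, -0.017, 0.0, 0.0]
contact_force: [-0.2, -0.1, 0.3]
opening: -0.002
finger_force: 0.0
```

```bash
python3 - <<'E'
from h import *
st();im,P,d=wcloud();cv2.imwrite('pics/w3.png',im[:,:,::-1]);q=P[...,:2]-O;x=q@U*1e3;y=q@L*1e3;z=P[...,2]*1e3
s=(z>76)&(z<118)&(d>0)&(y>50)&(y<125)&(x>-60)&(x<80)&(im.max(-1)<110)
for a,b in((76,94),(107,118)):
    t=s&(z>a)&(z<b)
    if t.sum(): print(a,t.sum(),x[t].mean(),y[t].mean(),np.median(z[t]),[x[t].min(),x[t].max(),y[t].min(),y[t].max()], cv2.minAreaRect(np.stack([x[t],y[t]],-1).astype(np.float32)))
t=(z>98)&(z<112)&(x>100)&(x<180)&(abs(y)<75);print('stop',t.sum(),x[t].min() if t.any() else 0)
ball(104,'side');ball(104,'top')
E
```

```text
t 10.32 tcp [ 0.4315 -0.0765  0.1805] rack [ -6.3481 138.0558] yaw -1.9372583472992073 F [-0.2365 -0.1053  0.2625] op -0.002023806405838969
76 1187 28.645424037106046 89.56178016113847 89.2937549278201 [np.float64(-15.687416076680359), np.float64(57.67368765016017), np.float64(76.08968998862161), np.float64(103.20108681609764)] ((20.731647491455078, 90.44664001464844), (16.991455078125, 74.76026153564453), 77.65776824951172)
107 195 -8.083348933122164 99.43134591444627 111.74558551167702 [np.float64(-14.795457526030999), np.float64(-1.8739583899428218), np.float64(93.49061385122153), np.float64(106.35887580805306)] ((-7.930519104003906, 99.85442352294922), (12.72451114654541, 12.51201057434082), 59.97194290161133)
stop 3571 100.05793510444843
ball side 373 [104.1477  41.1492] 0.08635315741505556 expect z 0.08499000000534639 0.001358588045477169
ball top 475 [104.6774  36.8969] 0.0857245440489431 expect z 0.08489678369305786 0.0010427058340802963
```

View pics/w3.png

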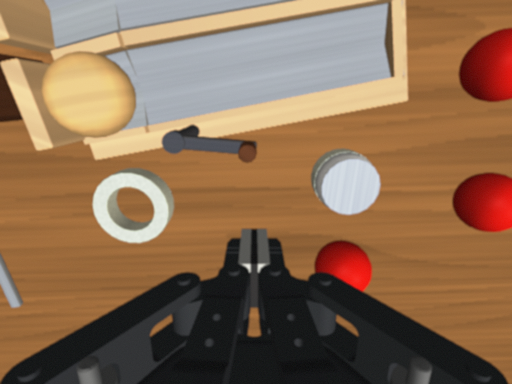

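```bash
cat >> h.py <<'E'
C=np.array([50,84.5])
def kp(deg,gap=0,z=.097):
    f=np.radians(deg);t=np.array([np.sin(f),-np.cos(f)]);k=C-60*np.array([np.cos(f),np.sin(f)])
    return [*rk(*(k-t*(18.5+gap))),z,8.65+deg]
E
python3 - <<'E'
from h import *
print(plan([kp(-14.6,12,.14),kp(-14.6,12,.105),kp(-14.6,12),kp(-14.6,12),kp(-14.6,5)]))
print(plan([kp(a) for a in(-14.6,-8,0,8,16)]))
print(plan([kp(a) for a in(24,32,40,48,56)]))
print(plan([kp(a) for a in(63,70,76,81,85)]))
E
```

```text
cmd [ 0.4315 -0.0761  0.18  ] [ -5.962  137.9975]
[0.0077, -0.0071, 0.04, 0.0, 0.0, 0.068, 0.0077, -0.0071, 0.075, 0.0, 0.0, 0.068, 0.0077, -0.0071, 0.083, 0.0, 0.0, 0.068, 0.0077, -0.0071, 0.083, 0.0, 0.0, 0.068, 0.0147, -0.0067, 0.083, 0.0, 0.0, 0.068]
cmd [ 0.4464 -0.07    0.097 ] [ -2.1011 122.3108]
[0.005, 0.0001, 0.0, 0.0, 0.0, 0.0, 0.012, 0.0018, 0.0, 0.0, 0.0, -0.115, 0.0207, 0.0028, 0.0, 0.0, 0.0, -0.254, 0.0294, 0.0026, 0.0, 0.0, 0.0, -0.394, 0.0381, 0.0011, 0.0, 0.0, 0.0, -0.534]
cmd [ 0.4842 -0.075   0.097 ] [-12.7512  85.713 ]
[0.0085, 0.002, 0.0, 0.0, 0.0, -0.139, 0.0172, 0.0028, 0.0, 0.0, 0.0, -0.279, 0.026, 0.0024, 0.0, 0.0, 0.0, -0.418, 0.0346, 0.0007, 0.0, 0.0, 0.0, -0.558, 0.0429, -0.0021, 0.0, 0.0, 0.0, -0.698]
cmd [ 0.5223 -0.0552  0.097 ] [ 1.1096 45.0596]
[0.0074, 0.0018, 0.0, 0.0, 0.0, -0.122, 0.015, 0.0027, 0.0, 0.0, 0.0, -0.244, 0.0216, 0.0027, 0.0, 0.0, 0.0, -0.349, 0.0271, 0.0022, 0.0, 0.0, 0.0, -0.436, 0.0314, 0.0014, 0.0, 0.0, 0.0, -0.506]
```

Emit:
carry_out:
  deltas: [0.0077,-0.0071,0.04,0,0,0.068,0.0077,-0.0071,0.075,0,0,0.068,0.0077,-0.0071,0.083,0,0,0.068,0.0077,-0.0071,0.083,0,0,0.068,0.0147,-0.0067,0.083,0,0,0.068]

```text
time: 11.1
eef_pos: [0.4475, -0.0706, 0.0989]
tcp_rot: [0.999, -0.052, 0.001, 0.0]
contact_force: [0.2, -0.0, 0.3]
opening: -0.003
finger_force: 0.0
```

Emit:
carry_out:
  deltas: [0.005,0.0001,0,0,0,0,0.012,0.0018,0,0,0,-0.115,0.0207,0.0028,0,0,0,-0.254,0.0294,0.0026,0,0,0,-0.394,0.0381,0.0011,0,0,0,-0.534]

```text
time: 11.72
eef_pos: [0.485, -0.0755, 0.0982]
tcp_rot: [0.976, 0.216, 0.0, 0.0]
contact_force: [-0.6, 0.5, 0.1]
opening: 0.001
finger_force: 0.3
```

```bash
cat >> h.py <<'E'
def knob(fn=None):
    im,P,d=wcloud()
    if fn: cv2.imwrite('pics/'+fn,im[:,:,::-1])
    q=P[...,:2]-O;x=q@U*1e3;y=q@L*1e3;z=P[...,2]*1e3
    t=(z>106)&(z<117)&(d>0)&(abs(np.hypot(x-C[0],y-C[1])-60)<9)&(im.max(-1)<110)
    print('knob',t.sum(),np.median(x[t]),np.median(y[t]),'phi',np.degrees(np.arctan2(C[1]-np.median(y[t]),C[0]-np.median(x[t]))))
E
python3 - <<'E'
from h import *
st();knob()
E
```

```text
t 11.72 tcp [ 0.485  -0.0755  0.0982] rack [-13.3272  84.9697] yaw 24.94832209512681 F [-0.5642  0.4769  0.0814] op 0.001098691216454343
knob 954 -7.505989819233896 69.00505718932322 phi 15.08015669713781
```

Keeper follows as planned.

Emit:
carry_out:
  deltas: [0.0085,0.002,0,0,0,-0.139,0.0172,0.0028,0,0,0,-0.279,0.026,0.0024,0,0,0,-0.418,0.0346,0.0007,0,0,0,-0.558,0.0429,-0.0021,0,0,0,-0.698]

```text
time: 12.4
eef_pos: [0.5228, -0.0555, 0.0979]
tcp_rot: [0.844, 0.536, 0.0, 0.0]
contact_force: [-0.1, -0.4, 0.8]
opening: -0.0
finger_force: 0.3
```

Emit:
carry_out:
  deltas: [0.0074,0.0018,0,0,0,-0.122,0.015,0.0027,0,0,0,-0.244,0.0216,0.0027,0,0,0,-0.349,0.0271,0.0022,0,0,0,-0.436,0.0314,0.0014,0,0,0,-0.506]

```text
time: 13.02
eef_pos: [0.5375, -0.0276, 0.098]
tcp_rot: [0.684, 0.73, 0.0, 0.001]
contact_force: [0.4, -0.8, -0.4]
opening: -0.0
finger_force: 0.3
```

```bash
python3 - <<'E'
from h import *
st();knob();ball(104)
print(plan([kp(87),kp(89),kp(90),kp(90,-1.5),kp(90,-2.5)]))
E
```

```text
t 13.03 tcp [ 0.5375 -0.0276  0.098 ] rack [26.0702 25.8985] yaw 93.70854421080053 F [ 0.4008 -0.8313 -0.4367] op -0.0003294201452046963
knob 956 42.813751934082354 25.172292024140745 phi 83.09352154619418
ball wrist 14327 [104.1189  38.7508] 0.08508024210806943 expect z 0.08499507259857227 0.0005811254422878356
cmd [ 0.537  -0.0274  0.097 ] [26.364  26.3478]
[0.0021, 0.0006, 0.0, 0.0, 0.0, -0.035, 0.0042, 0.0012, 0.0, 0.0, 0.0, -0.07, 0.0053, 0.0014, 0.0, 0.0, 0.0, -0.087, 0.0068, 0.0013, 0.0, 0.0, 0.0, -0.087, 0.0078, 0.0012, 0.0, 0.0, 0.0, -0.087]
```

Emit:
carry_out:
  deltas: [0.0021,0.0006,0,0,0,-0.035,0.0042,0.0012,0,0,0,-0.07,0.0053,0.0014,0,0,0,-0.087,0.0068,0.0013,0,0,0,-0.087,0.0078,0.0012,0,0,0,-0.087]

```text
time: 13.75
eef_pos: [0.5381, -0.0215, 0.0976]
tcp_rot: [0.651, 0.759, -0.001, 0.002]
contact_force: [1.5, -7.9, -0.2]
opening: 0.001
finger_force: 4.1
```

```bash
python3 - <<'E'
from h import *
st();knob();print(plan([kp(90,-g) for g in (3.5,4.5,4.5)]))
E
```

```text
t 13.75 tcp [ 0.5381 -0.0215  0.0976] rack [32.0738 24.3607] yaw 98.71676432371906 F [ 1.4769 -7.9197 -0.1561] op 0.0010756377855391348
knob 953 48.91828396108127 24.701843222267925 phi 88.96366363055509
cmd [ 0.5377 -0.0195  0.097 ] [34.0301 24.4737]
[0.001, 0.0, 0.0, 0.0, 0.0, 0.0, 0.002, 0.0, 0.0, 0.0, 0.0, 0.0, 0.002, 0.0, 0.0, 0.0, 0.0, 0.0]
```

End stop reached (8 N against a 0.5 N joint). Next I back off and verify.

Emit:
carry_out:
  deltas: [-0.008,0,0,0,0,0,-0.02,0,0,0,0,0,-0.025,0,-0.04,0,0,0,-0.03,0,-0.09,0,0,0,-0.03,0,-0.09,0,0,0]

```text
time: 14.42
eef_pos: [0.5451, -0.0507, 0.1927]
tcp_rot: [0.652, 0.758, 0.002, 0.004]
contact_force: [0.7, -0.2, -0.5]
opening: 0.001
finger_force: 0.0
```

```bash
python3 - <<'E'
from h import *
st();knob('w4.png');ball(104)
E
```

```text
t 14.43 tcp [ 0.5451 -0.0507  0.1927] rack [ 2.0737 21.8335] yaw 98.60008018196791 F [ 0.7268 -0.1742 -0.4567] op 0.001285995519321886
knob 235 50.73400291226965 25.367719517096564 phi 90.71117009052894
ball wrist 6027 [104.0603  38.816 ] 0.08504699140766797 expect z 0.08500538821106879 0.0005998041577124492
```

View pics/w4.png

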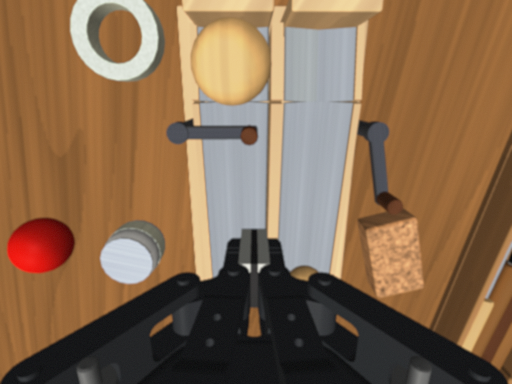

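The ball (230,62) rests against the stop. The near keeper lies square across the gutter (178–250,132), and the far keeper and small ball are undisturbed.

```bash
python3 -c "
from plant import ctrl
print(ctrl.sign_off())"
```

```text
the job is handed in; nothing more can be done
None
```

The large ball was pushed over the crest and rests against the near gutter's stop, its keeper is swung fully across behind it, and the job was handed in after about 14.5 s of robot time.

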